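Lock the bayonet lid on the tea urn

TASK

Put the steel lid back on the buffet's small tea urn: set its two lugs in the two notches of the urn's collar, feeling for them with a light hand, push the lid down against the spring, and turn it clockwise (seen from above) to the stop so that it clicks home and stays locked, level, when you let go. Never force it, pushing or turning, and leave the jam jar, the mug and the plate where they stand.

Things in the scene. Friction and masses are not known exactly. Their poses are not given: they have to be found in the camera images.
- lid_center (a point): The loose steel lid, about 0.25 kg, standing on the counter, handle up. The point is on its axis half-way up, 29 mm above its underside (58 mm high in all). z is up, x along handle and lugs; a half turn makes no difference. Below, a grey nose tapers from radius 46 mm at the underside to 50 mm at 7 mm up; then a steel disc of radius 50 mm up to 22 mm above the underside.
- lid_handle (a point): Middle of the lid's one grip, an upright black bar 60 mm long (lid x) and 14 mm thick (lid y), standing on the disc from 22 to 58 mm above the underside. This point is 45 mm above the underside, on the lid's axis. Pinch it from above across its 14 mm.
- lid_lug (a point): One of the lid's two steel lugs: this one at lid +x, 54 mm from the axis, 13 mm above the underside; its twin is opposite at -x. Each is 14 mm wide, 6 mm thick (10 to 16 mm above the underside) and sticks out from the disc to radius 58 mm.
- urn: The tea urn, fixed to the counter: a steel cylinder 150 mm across and 170 mm high with a black tap low on its +x side. Origin at the centre of its underside, z up. More than 40 N between lid and urn damages its collar; twisting with 1.5 N m against the stop comes near that.
- urn_mouth (a point): Centre of the urn's mouth at rim height, axes as the urn's. In it a steel collar, inner radius 52 mm, has two opposite notches open at the top, about 18 mm wide, out to radius 60 mm. They lie roughly at +x and -x, but the collar was fitted carelessly: it sits turned by an unknown fixed angle, up to 24 degrees either way, so see or feel for them; a lug enters only within about 1.5 degrees.
- urn_push (a point): Point on the urn's axis 4.5 mm above the mouth point, where the lid's centre must be pushed down to before turning. Lid's centre above the mouth point: 19 mm with lugs resting on the rim; 17 mm where a sprung plate begins to push back (5 N, plus 0.5 N per mm); 6 mm or less for lugs to pass under the ledge; 3 mm with lugs on the groove's floor.
- urn_seat (a point): Point on the urn's axis 9 mm above the mouth point: the lid's centre when locked. Pushed in, the lid turns only clockwise (from above), under the ledge, to a hard stop 46 degrees from where the lugs entered. There the ledge is thinner and the spring lifts the lugs 3 mm into a seat so they cannot turn back. Let go anywhere else, the lid is pushed out or stays jammed too low.
- jam_center (a point): A glass jam jar, 64 mm across and 85 mm high, standing on the counter beyond the work; the point is half-way up. Leave it.
- mug_center (a point): A white mug, 80 mm across and 90 mm high; the point is half-way up. Leave it.
- plate_center (a point): A blue plate, 170 mm across and 22 mm high; the point is half-way up. Leave it.
Not all that is in view belongs to the job. Leave any blue, brown or pink look-alike of the part that bears lid_center alone.

How it is judged:
On the way, in this order (a step that is already met when the one before it is completed fails the run):
1. the lid is lifted off the counter (height (world z) of lid_center above 0.08 m), for 0.1 s.
2. the lid is pushed down into the collar, lugs below the ledge (z of lid_center in the frame of urn_mouth below 0.0072 m and horizontal distance between lid_center and urn_mouth below 0.004 m), for 0.1 s.
At the end, for the whole second after the job is handed in: The lid, let go, sits locked in the seats at the end of the grooves: its centre 7.5 to 10.8 mm above the mouth point (held up by the spring against the ledge), within 4 mm of the mouth's axis and level within 0.05 rad (z of lid_center in the frame of urn_mouth between 0.0075 and 0.0108 m and horizontal distance between lid_center and urn_mouth below 0.004 m and angle between lid_center's own z axis and vertical below 0.05 rad); the robot touches nothing.
It fails at once if the lid is forced against the urn with more than 40 N (contact force between lid and urn above 40 N).
It fails at once if the jam jar is moved by more than 20 mm (distance of jam_center from where it was at the start of the episode above 0.02 m).
It fails at once if the mug is moved by more than 20 mm (distance of mug_center from where it was at the start of the episode above 0.02 m).
It fails at once if the plate is moved by more than 20 mm (distance of plate_center from where it was at the start of the episode above 0.02 m).
It also fails if it takes over 72 s, if anything falls off the work surface, if the arm or the gripper's body presses on something with over 40 N, if the wrist force passes 120 N, or if a joint passes its speed limit or range.

ROBOT

A 6-joint arm with a two-finger parallel gripper is mounted at the origin on the work surface. World frame = base frame: x ahead of the robot, y to its left, z up, the work surface at z = 0. Lengths are in m, angles in rad, forces in N, time in s.
With the tool pointing down it reaches from about 0.25 to 0.725 m from the base axis. Payload 4 kg.
Tool frame: the origin (TCP) lies on the front face of the gripper's body, between the roots of the fingers; the fingertips stand 73 mm ahead of it and the grasp point (between the pads) lies 54 mm ahead of it; z points along the fingers, y is the direction in which the jaws open and shut (so a half turn about z gives the same grasp; the last joint's range is limited). The gripper opens to 85 mm and grips with 20 to 120 N. Pads are 22 mm wide; open, the fingers measure 114 mm over their backs; the gripper's body (76 mm by 85 mm) begins 54 mm behind the grasp point. The pads swing forward as they close: fully open they stand 13 mm farther back than shut.
Start: joints at [-1.175, 0.241, 0.005, 1.335, 0, 1.571], TCP at [0.193, -0.461, 0.304] pointing down, gripper open.
Joint ranges: [-2.72, 2.72], [-1.05, 1.87], [-1.09, 1.28], [-1.99, 2.15], [-1.42, 1.44], [-3.14, 3.14]. Speed limits (rad/s): [2.79, 2.79, 3.14, 3.14, 3.14, 3.14].

INTERFACE

Orientations are given as a unit quaternion [x, y, z, w].
In Python, from workcell import sensors, camera, order gives the robot as it stands. The module is installed in compiled form; this text tells all that it offers.
- The arm moves only by the shell command python3 -m inch 'ROWS'. ROWS is JSON, one flat list of numbers, 5 for each row, row after row: the opening, from -1 (shut) to 1 (fully open), then the shift along the tool's x, y, z in mm, then the turn about the tool's z in units of 6 degrees (1.0 is 6 degrees). A call has 1 to 8 rows; each row is the pose to reach, as a shift and turn from the pose commanded when the call began, along the tool's axes at that moment; what a row does not reach only later rows make up. A row lasts 1/10 s, in which the tool goes at most 50 mm and 8.59 degrees, less where a joint would pass 70% of its speed; a pose out of reach is approached as far as the arm can. A call with a gripper value outside its range is refused whole. The fingers move at their own pace and stop on an object; the grip force is fixed at half the most. Time passes only in rows, so rows that repeat a pose let the fingers close. It gives the time, the measured TCP pose, the force and the opening at its end, in the units of the state.
- sensors.get_obs(): the state, without advancing time (a new reading comes with each control period).
- camera(name): name is "scene" or "top" or "wrist"; returns a dict with "pixels" (400x640x3 uint8, red, green, blue), "intrinsics" (3x3 intrinsics, pixels), "k1" (the pictures are not rectified: a ray, as slopes to the right and down, at radius r is drawn at 1 + k1 r^2 times it, then the intrinsics apply), "extrinsics" (4x4, takes a point from camera to world coordinates). Camera axes: x right, y down, z forward; pixel columns grow to the right and rows downward; lengths in m; the calibration is good to about 2 mm. A picture is of the moment at which its call begins. There is no depth.
- order.job_done(): hands the job in, once; it reports no verdict.
The state is a dict: "clock": time; "joint_pos": joint angles; "joint_vel": joint speeds; "tau": joint torques, N m; "eef_pos": TCP position; "tool_rot": TCP orientation; "ft_force": force on the tool from outside, world axes, zero at the start; "ft_torque": the same for the moment, N m; "grip_width": finger opening in m.
Only numpy, scipy, OpenCV 4.12 (cv2) and the standard library are available. Lean on these libraries where they do the work, as an engineer would, in place of code of your own. Each camera call takes 0.05 s, during which the arm holds its last target.

## Working session

There is one attempt and no reset: what is moved stays moved. The work goes in short steps, Python scripts to look and compute and a shell command to move; the robot and the scene stay as the last step left them, time stands still between calls to the robot, and variables do not carry over. Pictures are saved under pics/ and viewed, and the job is handed in when it is done.

```bash
mkdir -p pics; ls; cat > h.py <<'E'
import numpy as np, cv2
from workcell import sensors, camera, order
def snap(n,f):
    c=camera(n); cv2.imwrite('pics/'+f+'.png',c['pixels'][:,:,::-1]); np.savez('pics/'+f+'.npz',p=c['pixels'],K=c['intrinsics'],k=c['k1'],E=c['extrinsics']); return c
def load(f):
    d=np.load('pics/'+f+'.npz'); return dict(pixels=d['p'],intrinsics=d['K'],k1=float(d['k']),extrinsics=d['E'])
def ray(c,u,v):
    K=c['intrinsics'];k=float(c['k1'])
    d=np.array([k,0,0,0,0.]); p=cv2.undistortPoints(np.array([[[u,v]]],float),np.array(K,float),d)[0,0]
    E=np.array(c['extrinsics']); r=E[:3,:3]@np.array([p[0],p[1],1.]); return E[:3,3],r/np.linalg.norm(r)
def plane(c,u,v,z):
    o,r=ray(c,u,v); return o+r*(z-o[2])/r[2]
def two(c1,a,c2,b):
    o1,r1=ray(c1,*a);o2,r2=ray(c2,*b)
    t=np.linalg.lstsq(np.stack([r1,-r2],1),o2-o1,rcond=None)[0]
    p,q=o1+r1*t[0],o2+r2*t[1]; return (p+q)/2,np.linalg.norm(p-q)
def proj(c,P):
    E=np.array(c['extrinsics']);q=E[:3,:3].T@(np.array(P)-E[:3,3]);x,y=q[:2]/q[2];s=1+float(c['k1'])*(x*x+y*y)
    K=c['intrinsics'];return K[0][0]*x*s+K[0][2],K[1][1]*y*s+K[1][2]
E
python3 - <<'E'
from h import *
for n in ['scene','top','wrist']:
    c=snap(n,n+'0'); print(n,np.round(c['extrinsics'],3).tolist(),c['intrinsics'],c['k1'])
print(sensors.get_obs())
E
```

```text
pics
scene [[-0.228, 0.837, -0.498, 1.155], [0.974, 0.194, -0.12, 0.241], [-0.004, -0.512, -0.859, 1.15], [0.0, 0.0, 0.0, 1.0]] [[496.09132207   0.         320.61960986]
 [  0.         496.09132207 189.81577825]
 [  0.           0.           1.        ]] -0.031405295200268954
top [[0.02, -0.994, 0.111, 0.469], [-1.0, -0.021, -0.003, 0.078], [0.005, -0.111, -0.994, 1.128], [0.0, 0.0, 0.0, 1.0]] [[376.55859557   0.         318.50711963]
 [  0.         376.55859557 194.84772074]
 [  0.           0.           1.        ]] 0.006183739282086273
wrist [[0.386, -0.88, -0.276, 0.264], [-0.922, -0.369, -0.113, -0.432], [-0.002, 0.299, -0.954, 0.373], [0.0, 0.0, 0.0, 1.0]] [[292.80801202   0.         313.61780999]
 [  0.         292.80801202 198.39303068]
 [  0.           0.           1.        ]] -0.024227161486609323
{'clock': 0.15, 'joint_pos': array([-1.17496146e+00,  2.41256010e-01,  4.02932758e-03,  1.33516666e+00,
       -7.07472368e-06,  1.57082622e+00]), 'joint_vel': array([ 0.00131542, -0.0016111 ,  0.00402113,  0.00042662,  0.00070436,
        0.00108402]), 'tau': array([ 7.65669392e-04, -3.72635329e+01,  2.52638501e+01,  1.23683800e-02,
        9.50846356e-06, -1.20768121e-05]), 'eef_pos': array([ 0.19265205, -0.46101325,  0.30320765]), 'tool_rot': array([ 9.80480820e-01,  1.96613131e-01, -1.60489108e-04, -7.82222745e-04]), 'ft_force': array([-0.53722275,  0.41477441,  0.51461961]), 'ft_torque': array([ 0.01771424,  0.00204473, -0.00834231]), 'grip_width': 0.08538775976068125}
```

View pics/scene0.png

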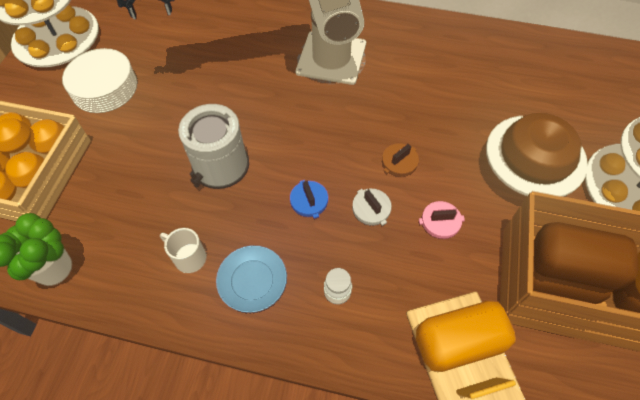

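View pics/top0.png

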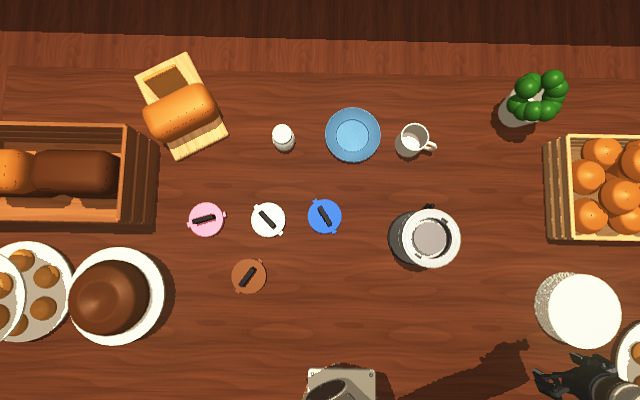

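View pics/wrist0.png

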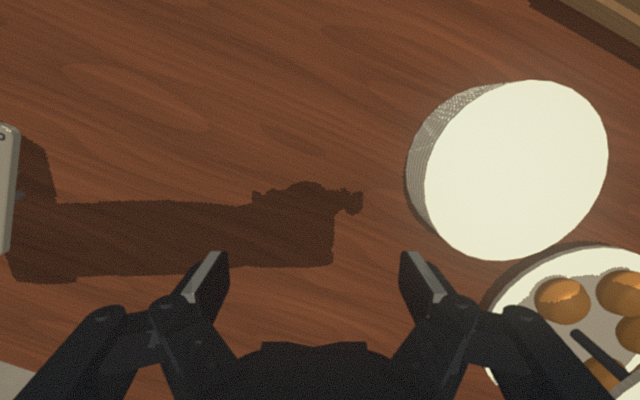

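Candidates for the lid: the blue one (scene 309,199 / top 324,217), brown one (400,158 / 249,276), pink one (442,219 / 206,219) and steel-grey one (372,207 / 268,220). By the description I choose the grey one. The urn is at scene (213,140) / top (431,238), with its notches in the collar; next I look at close crops.

```bash
python3 - <<'E'
from h import *
def crop(f,x0,y0,w,h):
    return cv2.resize(load(f)['pixels'][y0:y0+h,x0:x0+w,::-1],(400,300),interpolation=cv2.INTER_CUBIC)
a=crop('top0',238,197,60,45);b=crop('top0',380,198,96,72);c=crop('scene0',342,183,60,45);d=crop('scene0',165,95,96,72)
cv2.imwrite('pics/crops.png',np.vstack([np.hstack([a,b]),np.hstack([c,d])]))
E
```

```text
(no output)
```

View pics/crops.png

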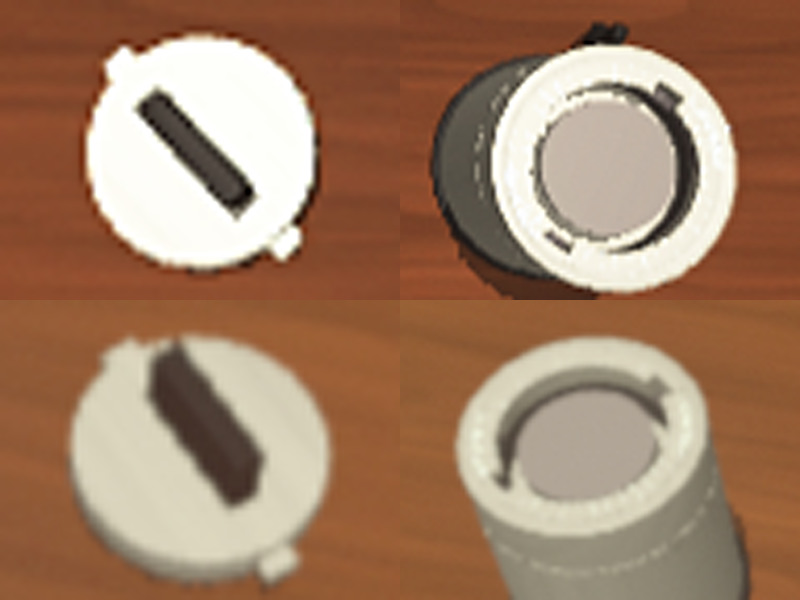

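The crop at the upper left shows the grey lid with white lugs near top px (255.7,207.2) and (281.2,233.5). The urn's notches are near top px (444,221) and (418,256), and near scene px (226,115) and (189.5,138).

```bash
python3 - <<'E'
from h import *
t=load('top0');s=load('scene0')
pt={'lugA':((255.7,207.2),(360.3,191.6)),'lugB':((281.2,233.5),(384,222.3)),'nA':((444.1,221.3),(226.2,114.7)),'nB':((418.4,256.3),(189.5,138.2))}
R={}
for k,(a,b) in pt.items():
    R[k],e=two(t,a,s,b);print(k,R[k].round(4),round(e,4))
for a,b in (('lugA','lugB'),('nA','nB')):
    d=R[a]-R[b];print((R[a]+R[b])/2,np.linalg.norm(d),np.degrees(np.arctan2(d[1],d[0])))
m=s['pixels'].astype(int)
# circle fits: lid disc in top, urn rim in top
for f,c,(x0,y0,x1,y1),z in(('lid',t,(245,197,292,245),.022),('urn',t,(395,200,465,272),.17)):
    p=c['pixels'][y0:y1,x0:x1].astype(np.uint8)
    g=((p.min(2)>170)*255).astype(np.uint8)
    cs=max(cv2.findContours(g,cv2.RETR_EXTERNAL,cv2.CHAIN_APPROX_NONE)[0],key=cv2.contourArea)[:,0]
    P=np.array([plane(c,u+x0,v+y0,z)[:2] for u,v in cs])
    for _ in range(6):
        A=np.c_[2*P,np.ones(len(P))];x=np.linalg.lstsq(A,(P**2).sum(1),rcond=None)[0];r=np.sqrt(x[2]+x[0]**2+x[1]**2)
        res=np.hypot(*(P-x[:2]).T)-r;P=P[abs(res)<max(.0015,2*res.std())]
    print(f,x[:2],r,len(P))
from scipy.spatial.transform import Rotation
print(Rotation.from_quat(sensors.get_obs()['tool_rot']).as_matrix().round(3))
E
```

```text
lugA [0.5491 0.2149 0.1475] 0.0476
lugB [ 0.4726  0.2317 -0.1532] 0.0689
nA [ 0.5047 -0.1703  0.2826] 0.0716
nB [ 0.435  -0.2534  0.0585] 0.09
[ 0.51085226  0.2232839  -0.00282971] 0.3107540314547555 -12.425542022799675
[ 0.46987917 -0.21182467  0.17053581] 0.24893564780564725 50.01919973820008
lid [0.51678239 0.22210879] 0.04878733112972186 87
urn [ 0.4728328  -0.21138761] 0.0726463663854861 157
[[ 0.923  0.386 -0.001]
 [ 0.386 -0.923  0.001]
 [-0.    -0.002 -1.   ]]
```

The two views face opposite ways, so the matching is a half turn out. I redo it with the pairs swapped.

```bash
python3 - <<'E'
from h import *
t=load('top0');s=load('scene0')
pt={'lugA':((255.7,207.2),(384,222.3)),'lugB':((281.2,233.5),(360.3,191.6)),'nA':((444.1,221.3),(189.5,138.2)),'nB':((418.4,256.3),(226.2,114.7))}
R={}
for k,(a,b) in pt.items():
    R[k],e=two(t,a,s,b);print(k,R[k].round(4),round(e,4))
for a,b in (('lugA','lugB'),('nA','nB')):
    d=R[a]-R[b];print((R[a]+R[b])/2,np.linalg.norm(d),np.degrees(np.arctan2(d[1],d[0])))
E
```

```text
lugA [0.5523 0.2616 0.009 ] 0.0022
lugB [0.4759 0.1841 0.0087] 0.0037
nA [ 0.5146 -0.2462  0.1673] 0.001
nB [ 0.4253 -0.18    0.1695] 0.0004
[0.51408737 0.22283239 0.00884379] 0.10891620908670904 45.4023622457402
[ 0.4699152  -0.21308934  0.16842327] 0.11121574354502865 -36.556183011497666
```

Heights agree: lugs about 9 mm up (expected 13), notches at 168 mm (rim 170). Next I take close views from the wrist camera, at the urn first.

```bash
python3 -m inch '[1,40,-15,-30,0, 1,80,-30,-30,0, 1,120,-50,-30,0, 1,165,-68,-30,0, 1,210,-87,-30,0, 1,250,-105,-30,0, 1,293,-122,-30,0, 1,293,-122,-30,0]'
python3 -m inch '[1,0,0,0,0, 1,0,0,0,0]'
python3 - <<'E'
from h import *
snap('wrist','w1')
o=sensors.get_obs();print(o['eef_pos'],o['ft_force'])
E
```

```text
clock: 0.95
eef_pos: [0.4191, -0.2321, 0.3334]
tool_rot: [0.98, 0.2, 0.001, -0.001]
ft_force: [-1.2, -0.7, -0.8]
grip_width: 0.0852
clock: 1.15
eef_pos: [0.4155, -0.2362, 0.3336]
tool_rot: [0.981, 0.196, -0.0, -0.0]
ft_force: [0.1, 0.4, -0.8]
grip_width: 0.0851
[ 0.41526875 -0.23659203  0.33377442] [-0.93360392 -0.32832594 -0.13259531]
```

View pics/w1.png

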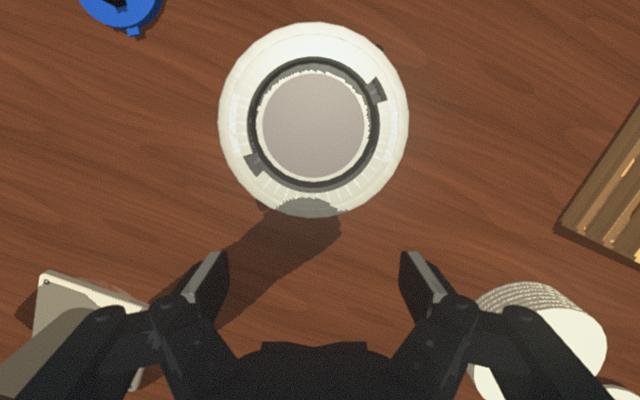

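The wrist view shows the urn with the collar notches at about (376,91) and (254,163). I zoom in to place them well.

```bash
python3 - <<'E'
from h import *
p=load('w1')['pixels'][:,:,::-1]
a=cv2.resize(p[70:110,352:402],(400,320),interpolation=cv2.INTER_CUBIC);b=cv2.resize(p[143:183,228:278],(400,320),interpolation=cv2.INTER_CUBIC)
cv2.imwrite('pics/n1.png',np.hstack([a,b]))
c=load('w1');P=[]
g=cv2.cvtColor(c['pixels'],cv2.COLOR_RGB2GRAY)
ctr=np.array([.4709,-.212])
# outer rim: white mask fit ; and dark-sector profile at radius 56 mm around rim plane
m=(c['pixels'].min(2)>150).astype(np.uint8)*255
cs=max(cv2.findContours(m[0:225,200:420].copy(),cv2.RETR_EXTERNAL,cv2.CHAIN_APPROX_NONE)[0],key=cv2.contourArea)[:,0]
P=np.array([plane(c,u+200,v,.17)[:2] for u,v in cs])
for _ in range(8):
    x=np.linalg.lstsq(np.c_[2*P,np.ones(len(P))],(P**2).sum(1),rcond=None)[0];r=np.sqrt(x[2]+x[0]**2+x[1]**2)
    res=np.hypot(*(P-x[:2]).T)-r;P=P[abs(res)<max(.001,2*res.std())]
print('rim',x[:2],r,len(P),res.std())
ctr=x[:2]
for rad in (.055,.0565,.058):
  th=np.arange(0,360,.5)
  v=[]
  for t in th:
    u=proj(c,[ctr[0]+rad*np.cos(np.radians(t)),ctr[1]+rad*np.sin(np.radians(t)),.17]); v.append(cv2.getRectSubPix(g,(1,1),u)[0,0])
  v=np.array(v,float)
  for lo,hi in ((100,180),(280,360)):
    s=(th>=lo)&(th<hi);d=s&(v<130);
    if d.any(): print(rad,th[d].min(),th[d].max(),th[d].mean(),d.sum()/2)
E
```

```text
rim [ 0.47139459 -0.21300394] 0.07362703819152464 473 0.0002609250517169762
0.055 134.5 151.0 142.75 17.0
0.055 314.5 330.5 322.5 16.5
0.0565 134.5 151.5 143.0 17.5
0.0565 314.0 331.0 322.5 17.5
0.058 134.5 151.5 143.0 17.5
0.058 314.0 331.0 322.5 17.5
```

View pics/n1.png

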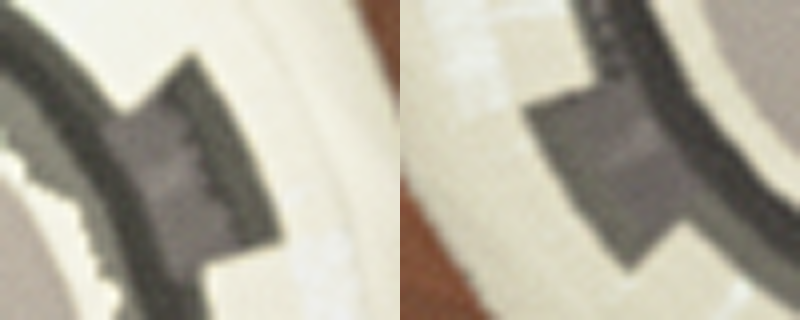

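The notches are clear: lug axis at 142.75° / -37.4° and centre (0.4714, -0.2130). Next I go to the lid, turning on the way so that joint 6 keeps enough range.

```bash
python3 -m inch '[1,25,-36,0,-1.4, 1,50,-72,0,-2.8, 1,75,-108,0,-4.2, 1,100,-144,0,-5.6, 1,125,-180,0,-7, 1,150,-216,0,-8.4, 1,175,-252,0,-9.8, 1,200,-288,0,-11.2]'
python3 - <<'E'
from h import *
from scipy.spatial.transform import Rotation
o=sensors.get_obs();R=Rotation.from_quat(o['tool_rot']).as_matrix();print(o['joint_pos'].round(3),np.degrees(np.arctan2(R[1,0],R[0,0])),(R.T@(np.array([.5145,.2228,.333])-o['eef_pos'])*1000).round(1))
E
```

```text
clock: 2.0
eef_pos: [0.4898, 0.107, 0.3342]
tool_rot: [0.707, 0.707, 0.0, 0.0]
ft_force: [0.8, -0.1, -1.1]
grip_width: 0.0856
[ 0.215  0.232  0.073  1.411 -0.     1.785] 90.03806046804391 [115.8  24.8   1.2]
```

```bash
python3 -m inch '[1,30,6,0,-1.4, 1,60,12,0,-2.8, 1,90,20,0,-4.2, 1,116,25,0,-5.6, 1,116,25,0,-7, 1,116,25,0,-8.4, 1,116,25,0,-9.8, 1,116,25,0,-11.2]'
python3 -m inch '[1,0,0,0,-1.4, 1,0,0,0,-2.8, 1,0,0,0,-4.2, 1,0,0,0,-5.6, 1,0,0,0,-7, 1,0,0,0,-8.4, 1,0,0,0,-9.8, 1,0,0,0,-11.3]'
python3 -m inch '[1,0,0,0,0, 1,0,0,0,0]'
python3 - <<'E'
from h import *
from scipy.spatial.transform import Rotation
snap('wrist','w2')
o=sensors.get_obs();R=Rotation.from_quat(o['tool_rot']).as_matrix();print(o['joint_pos'].round(3),np.degrees(np.arctan2(R[1,0],R[0,0])),(R.T@(np.array([.5145,.2228,.333])-o['eef_pos'])*1000).round(1))
E
```

```text
clock: 2.8
eef_pos: [0.5154, 0.2211, 0.3338]
tool_rot: [0.197, 0.98, -0.0, -0.0]
ft_force: [-0.7, 0.5, 0.1]
grip_width: 0.0855
clock: 3.6
eef_pos: [0.5154, 0.2209, 0.3339]
tool_rot: [-0.38, 0.925, -0.0, -0.0]
ft_force: [-0.9, 0.7, 0.1]
grip_width: 0.0855
clock: 3.8
eef_pos: [0.5152, 0.2217, 0.3339]
tool_rot: [-0.376, 0.927, -0.0, -0.0]
ft_force: [0.5, -0.3, -0.5]
grip_width: 0.0856
[ 0.407  0.354  0.239  1.456 -0.    -0.365] -135.77925217150684 [-0.1  1.1  0.9]
```

View pics/w2.png

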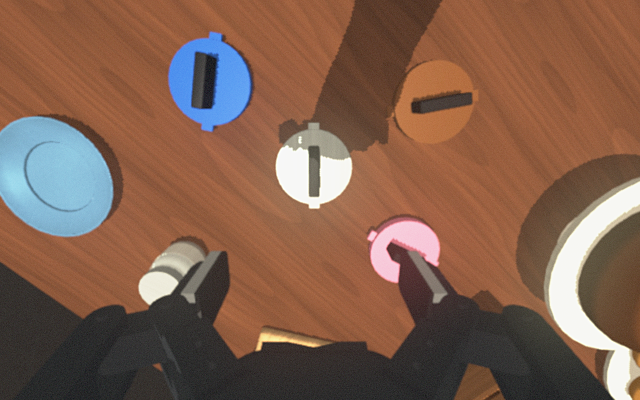

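The grey lid is at (314,166), its handle along the image's vertical (tool x), lugs at (313,127) and (314,206). The look-alikes stand clear, about 130 mm or more away.

```bash
python3 - <<'E'
from h import *
from scipy.spatial.transform import Rotation
c=load('w2');p=c['pixels']
cv2.imwrite('pics/l2.png',cv2.resize(p[115:215,264:364,::-1],(600,600),interpolation=cv2.INTER_CUBIC))
g=(p.max(2)<75).astype(np.uint8)
n,l,st,ce=cv2.connectedComponentsWithStats(g[130:205,290:340].copy())
for i in range(1,n):
  if st[i,4]>60:
    q=np.argwhere(l==i)[:,::-1]+[290,130];r=cv2.minAreaRect(q.astype(np.float32));print(st[i],ce[i]+[290,130],r,'plane z.058',plane(c,*(ce[i]+[290,130]),.058))
E
```

```text
(no output)
```

View pics/l2.png

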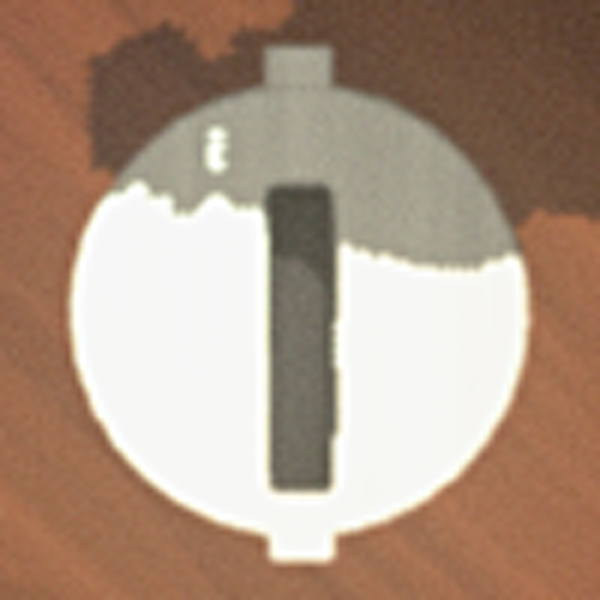

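```bash
python3 - <<'E'
from h import *
from scipy.spatial.transform import Rotation
c=load('w2')
f=lambda x,y:(264+x/6-.5+.083,115+y/6-.5+.083)
L=[plane(c,*f(299,46),.016),plane(c,*f(301.5,562),.016)]
H=[plane(c,*f(300,186),.058),plane(c,*f(300,490),.058)]
for a,b in(L,H):
    d=b-a;print((a+b)/2,np.linalg.norm(d),np.degrees(np.arctan2(d[1],d[0])))
# disc ends left/right
a,b=plane(c,*f(70,312),.022),plane(c,*f(528,312),.022);print((a+b)/2,np.linalg.norm(a-b))
t=load('top0')
print('height check', two(c,f(300,338),t,(238+197*.15,197+152*.15)))
o=sensors.get_obs();R=Rotation.from_quat(o['tool_rot']).as_matrix();print(np.degrees(np.arctan2(R[1,0],R[0,0])))
for z in(.333,): print((R.T@((L[0]+L[1])/2*[1,1,0]+[0,0,.099]-o['eef_pos'])*1000).round(1),(R.T@((H[0]+H[1])/2*[1,1,0]+[0,0,.099]-o['eef_pos'])*1000).round(1),o['eef_pos'])
E
```

```text
[0.51639953 0.22203442 0.016     ] 0.11718255758283479 44.4846753110692
[0.51432119 0.21991487 0.058     ] 0.0621811359805164 44.208170000094555
[0.51521419 0.2204791  0.022     ] 0.10104575304467639
height check (array([0.513562  , 0.21817484, 0.06002253]), np.float64(0.0017625186923841628))
-135.77925217150684
[ -1.   -0.8 234.9] [  2.   -0.9 234.9] [0.51514753 0.22194    0.33392354]
```

Handle top triangulates to 60 mm (58 expected), the lid axis is at 44.4° and the tool is within 0.2° of it. I descend to the grasp.

```bash
python3 -m inch '[1,0.5,-0.9,40,0, 1,0.5,-0.9,80,0, 1,0.5,-0.9,120,0, 1,0.5,-0.9,160,0, 1,0.5,-0.9,190,0, 1,0.5,-0.9,213,0, 1,0.5,-0.9,213,0, 1,0.5,-0.9,213,0]'
python3 - <<'E'
from h import *
snap('wrist','w3');print(sensors.get_obs()['eef_pos'])
E
```

```text
clock: 4.65
eef_pos: [0.5153, 0.2218, 0.1211]
tool_rot: [-0.378, 0.926, -0.0, -0.0]
ft_force: [0.0, 0.8, 0.6]
grip_width: 0.0854
[0.51600733 0.22216779 0.12215983]
```

View pics/w3.png

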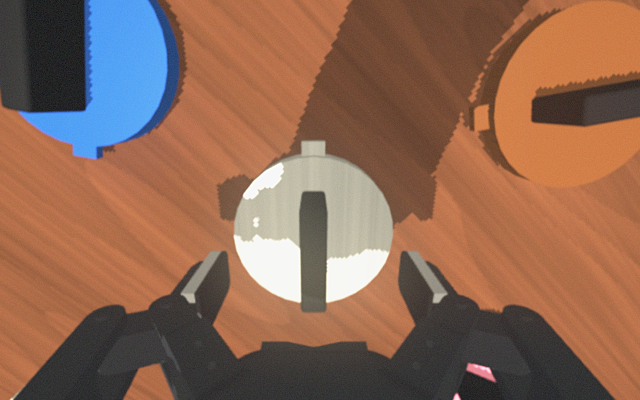

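The handle at x≈313 is midway between the fingers. I go down the last 21 mm and close.

```bash
python3 -m inch '[1,0,0,12,0, 1,0,0,21,0, 1,0,0,21,0, -1,0,0,21,0, -1,0,0,21,0, -1,0,0,21,0, -1,0,0,21,0, -1,0,0,21,0]'
python3 -m inch '[-1,0,0,0,0, -1,0,0,0,0, -1,0,0,0,0, -1,0,0,0,0]'
python3 - <<'E'
from h import *
o=sensors.get_obs();print(o['eef_pos'],o['ft_force'],o['ft_torque'],o['grip_width'])
E
```

```text
clock: 5.5
eef_pos: [0.5153, 0.222, 0.1003]
tool_rot: [-0.378, 0.926, -0.0, 0.0]
ft_force: [-3.9, -0.6, 7.0]
grip_width: 0.013
clock: 5.9
eef_pos: [0.5154, 0.222, 0.1002]
tool_rot: [-0.378, 0.926, -0.0, 0.0]
ft_force: [0.3, -1.4, 2.9]
grip_width: 0.0134
[0.51540218 0.22199567 0.10022632] [ 0.31127432 -1.42463767  2.90282867] [-0.1071416  -0.0127131   0.02494297] 0.013415798952013488
```

```bash
python3 -m inch '[-1,0,0,-15,0, -1,0,0,-50,0, -1,0,0,-90,0, -1,0,0,-130,0, -1,0,0,-170,0, -1,0,0,-205,0, -1,0,0,-225,0, -1,0,0,-225,0]'
python3 - <<'E'
from h import *
from scipy.spatial.transform import Rotation
snap('wrist','w4')
o=sensors.get_obs();R=Rotation.from_quat(o['tool_rot']).as_matrix();print(o['joint_pos'].round(3),np.degrees(np.arctan2(R[1,0],R[0,0])),(R.T@(np.array([.4714,-.2130,.32])-o['eef_pos'])*1000).round(1),o['ft_force'],o['grip_width'],o['eef_pos'])
E
```

```text
clock: 6.7
eef_pos: [0.516, 0.2225, 0.3278]
tool_rot: [-0.378, 0.926, 0.0, 0.003]
ft_force: [0.7, -0.7, -1.8]
grip_width: 0.0137
[ 0.407  0.356  0.219  1.432  0.    -0.369] -135.520798287549 [ 336.3 -279.7    4.9] [-0.61159827  0.56959826 -2.82646217] 0.013314505797841908 [0.51532178 0.22221068 0.32531381]
```

View pics/w4.png

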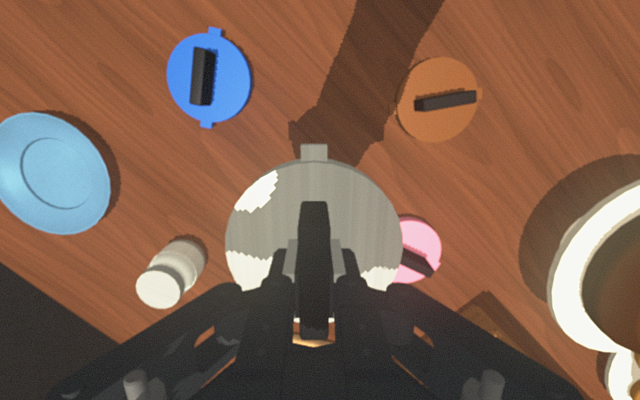

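The lid hangs level in the jaws: lug at (313,147), handle on the tool axis. I check the grasp offset, then carry it to the urn.

```bash
python3 - <<'E'
from h import *
from scipy.spatial.transform import Rotation
c=load('w4');o=sensors.get_obs();R=Rotation.from_quat(o['tool_rot']).as_matrix()
p=c['pixels']
cv2.imwrite('pics/l4.png',cv2.resize(p[130:290,210:420,::-1],(788,600),interpolation=cv2.INTER_CUBIC))
zb=o['eef_pos'][2]-.1002
for n,u,v,h in(('lugtip',313.5,144.5,.016),('L',225.5,240,.022),('Rr',402.5,240,.022)):
    print(n,(R.T@(plane(c,u,v,zb+h)-o['eef_pos'])*1000).round(1))
E
python3 -m inch '[-1,35,-30,0,0, -1,75,-62,0,1, -1,115,-96,0,2, -1,155,-129,0,3, -1,195,-162,0,4, -1,235,-195,0,5, -1,275,-229,0,6, -1,305,-254,0,7]'
```

```text
lugtip [56.4 -1.1 84.1]
L [  3.4 -51.   78.2]
Rr [ 3.6 49.4 78.2]
clock: 7.55
eef_pos: [0.4739, -0.1736, 0.322]
tool_rot: [-0.019, 1.0, 0.001, -0.002]
ft_force: [1.0, -0.1, -2.7]
grip_width: 0.0128
```

View pics/l4.png

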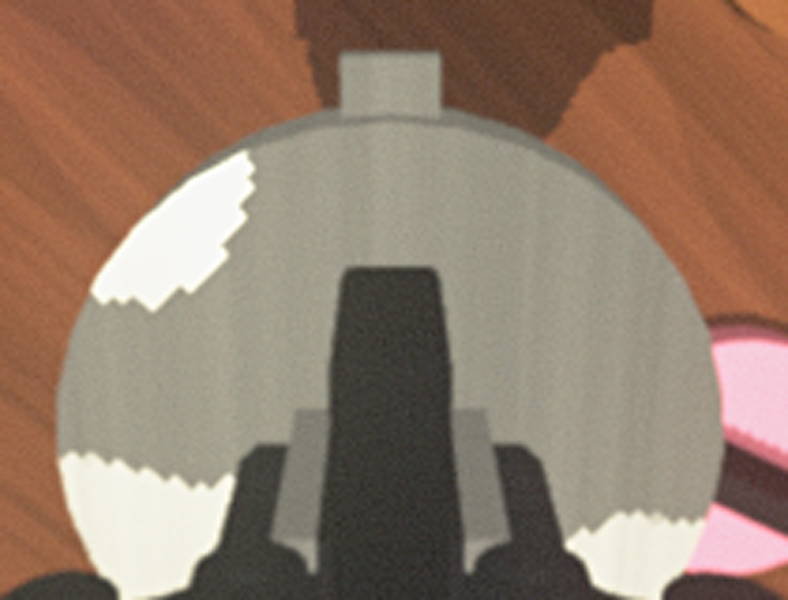

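```bash
python3 - <<'E'
from h import *
from scipy.spatial.transform import Rotation
o=sensors.get_obs();R=Rotation.from_quat(o['tool_rot']).as_matrix();y=np.degrees(np.arctan2(R[1,0],R[0,0]));print(y,(y-142.75)%360/6,(R.T@(np.array([.4715,-.2132,.32])-o['eef_pos'])*1000).round(1),o['joint_pos'].round(3))
E
```

```text
-177.7678103811698 6.5803649364717005 [  3.9 -39.5   2. ] [-0.351  0.246  0.06   1.389  0.    -0.39 ]
```

```bash
python3 -m inch '[-1,1,-10,0,1.2, -1,2,-20,0,2.4, -1,3,-30,0,3.6, -1,4,-39,0,4.8, -1,4,-39,0,6, -1,4,-39,0,6.6, -1,4,-39,0,6.6, -1,4,-39,0,6.6]'
python3 - <<'E'
from h import *
from scipy.spatial.transform import Rotation
snap('wrist','w5');snap('scene','s5');snap('top','t5')
o=sensors.get_obs();R=Rotation.from_quat(o['tool_rot']).as_matrix();y=np.degrees(np.arctan2(R[1,0],R[0,0]));print(y,(y-142.75)%360/6,(R.T@(np.array([.4715,-.2132,.32])-o['eef_pos'])*1000).round(1),o['ft_force'],o['eef_pos'])
E
```

```text
clock: 8.35
eef_pos: [0.4725, -0.2109, 0.3229]
tool_rot: [0.318, 0.948, 0.0, -0.002]
ft_force: [0.3, -0.4, -2.7]
grip_width: 0.0132
142.92502189516293 0.029170315860487978 [-0.1 -2.6  4.2] [-0.17208619 -0.0169974  -2.95979033] [ 0.472993   -0.21101971  0.32415699]
```

View pics/w5.png

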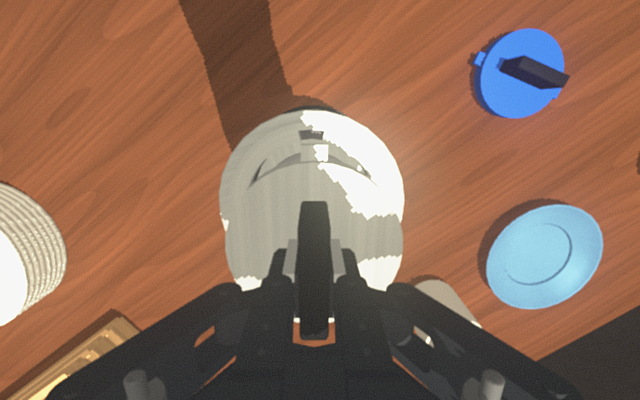

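View pics/s5.png

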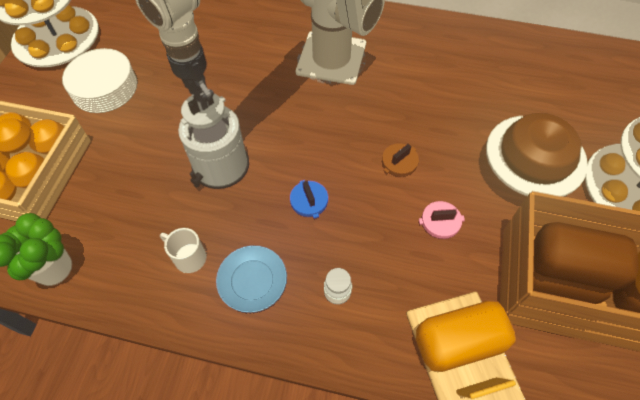

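The wrist view shows a lug at (313,150) with its notch just beyond it at (312,133). I zoom in to measure the one against the other.

```bash
python3 - <<'E'
from h import *
p=load('w5')['pixels']
cv2.imwrite('pics/l5.png',cv2.resize(p[115:175,270:358,::-1],(792,540),interpolation=cv2.INTER_CUBIC))
E
```

```text
(no output)
```

View pics/l5.png

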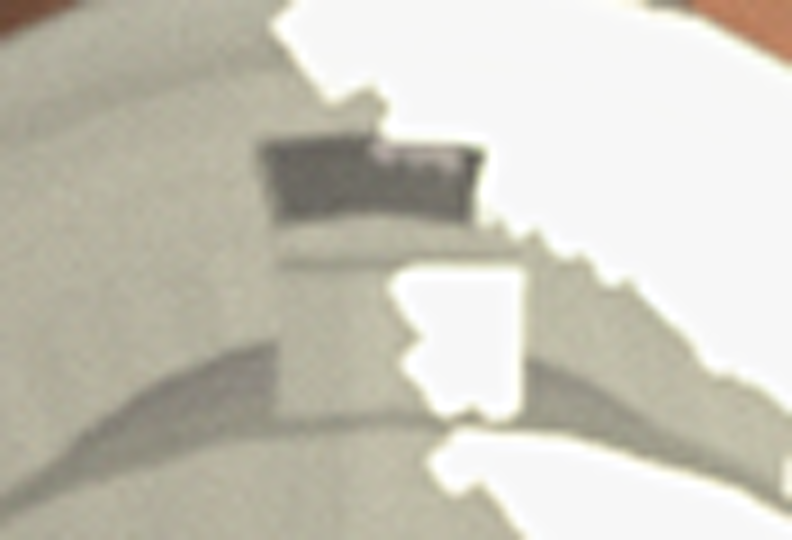

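```bash
python3 - <<'E'
from h import *
from scipy.spatial.transform import Rotation
c=load('w5');o=sensors.get_obs();R=Rotation.from_quat(o['tool_rot']).as_matrix();E=o['eef_pos']
f=lambda x,y:(270+x/9-.45,115+y/9-.45)
T=lambda u,z:(R.T@(plane(c,*u,z)-E)*1000).round(2)
zb=E[2]-.1002
print('lug',T(f(280,265),zb+.016),T(f(523,265),zb+.016))
print('notch',T(f(262,143),.17),T(f(484,150),.17))
# urn outer rim fit from visible upper arc
g=c['pixels'].astype(int);m=((g.max(2)-g.min(2))<60)
pts=[]
for u in range(235,392,3):
    col=m[60:200,u]; ok=[v for v in range(len(col)-6) if col[v:v+6].all()]
    if ok: pts.append(T((u,ok[0]+60),.17)[:2])
P=np.array(pts)
for _ in range(6):
    x=np.linalg.lstsq(np.c_[2*P,np.ones(len(P))],(P**2).sum(1),rcond=None)[0];r=np.sqrt(x[2]+x[0]**2+x[1]**2);res=np.hypot(*(P-x[:2]).T)-r;P=P[abs(res)<max(.6,2*res.std())]
print('rim',x[:2],r,len(P),E)
E
```

```text
lug [57.99 -7.21 84.28] [58.01  6.81 84.27]
notch [ 59.77 -11.64 154.24] [ 59.22   6.77 154.23]
rim [65.17385323 -8.61878364] 43.33454062138095 53 [ 0.472993   -0.21101971  0.32415699]
```

Wrist view agrees with the earlier fix: the lid is centred on the tool, and the notch is 2.4 mm toward tool -y. I correct and come down to just above the rim.

```bash
python3 -m inch '[-1,0,-2.4,15,0, -1,0,-2.4,30,0, -1,0,-2.4,42,0, -1,0,-2.4,52,0, -1,0,-2.4,52,0, -1,0,-2.4,52,0, -1,0,-2.4,52,0]'
python3 - <<'E'
from h import *
from scipy.spatial.transform import Rotation
snap('wrist','w6')
for i in range(1):
  o=sensors.get_obs();R=Rotation.from_quat(o['tool_rot']).as_matrix();y=np.degrees(np.arctan2(R[1,0],R[0,0]));print(y,(R.T@(np.array([.4715,-.2132,.32])-o['eef_pos'])*1000).round(1),o['ft_force'],o['ft_torque'],o['eef_pos'])
p=load('w6')['pixels']
cv2.imwrite('pics/l6.png',cv2.resize(p[105:185,255:375,::-1],(800,533),interpolation=cv2.INTER_CUBIC))
E
```

```text
clock: 9.2
eef_pos: [0.4722, -0.2133, 0.2736]
tool_rot: [0.318, 0.948, -0.0, 0.001]
ft_force: [-0.4, -0.8, -1.9]
grip_width: 0.0129
142.8765046707339 [  0.5  -0.3 -46.3] [-0.4079257   0.23424676 -2.36577262] [-0.02905694 -0.10653936 -0.02861953] [ 0.47217959 -0.21332108  0.27370326]
```

View pics/l6.png

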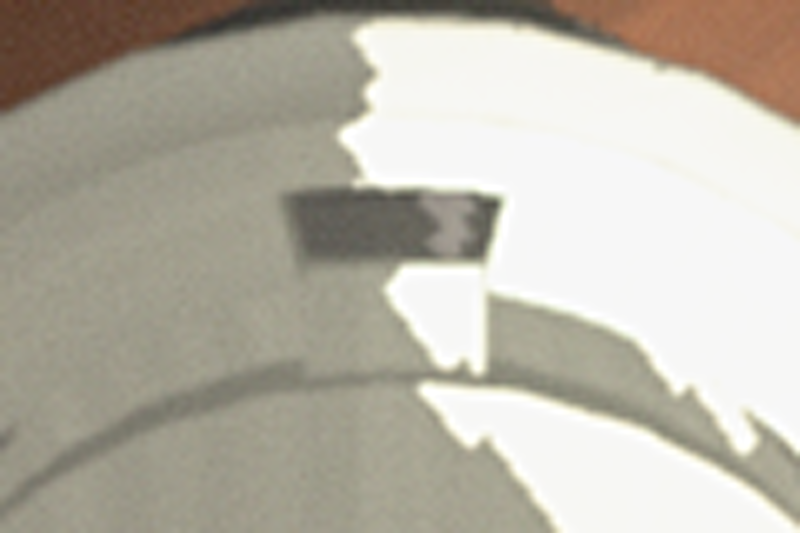

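The lug lies square in front of the notch (lug middle x≈392, notch middle x≈394 in the crop). I feel downward.

```bash
python3 -m inch '[-1,0,0,3,0, -1,0,0,6,0, -1,0,0,9,0, -1,0,0,11,0, -1,0,0,11,0]'
python3 -m inch '[-1,0,0,1,0, -1,0,0,2,0, -1,0,0,2,0]'
python3 -m inch '[-1,0,0,1,0, -1,0,0,2,0, -1,0,0,2,0]'
```

```text
clock: 9.75
eef_pos: [0.4715, -0.2131, 0.2614]
tool_rot: [0.318, 0.948, 0.0, -0.001]
ft_force: [-0.5, -0.2, -1.9]
grip_width: 0.013
clock: 10.05
eef_pos: [0.4717, -0.2131, 0.2598]
tool_rot: [0.318, 0.948, 0.0, -0.0]
ft_force: [0.8, 0.3, -2.4]
grip_width: 0.0131
clock: 10.35
eef_pos: [0.4718, -0.2132, 0.2582]
tool_rot: [0.318, 0.948, -0.0, 0.0]
ft_force: [-1.2, -0.2, -1.3]
grip_width: 0.0131
```

```bash
python3 -m inch '[-1,0,0,1,0, -1,0,0,2,0, -1,0,0,2,0]'
python3 -m inch '[-1,0,0,1,0, -1,0,0,2,0, -1,0,0,2,0]'
```

```text
clock: 10.65
eef_pos: [0.4718, -0.2132, 0.2563]
tool_rot: [0.318, 0.948, -0.0, 0.0]
ft_force: [-1.6, 1.1, 4.1]
grip_width: 0.0131
clock: 10.95
eef_pos: [0.4718, -0.2132, 0.2541]
tool_rot: [0.318, 0.948, -0.0, 0.0]
ft_force: [-1.4, 0.4, 4.9]
grip_width: 0.0133
```

The force stepped by about 6 N and then rises gently: that is the sprung plate, and the lugs are in. I continue down.

```bash
python3 -m inch '[-1,0,0,1,0, -1,0,0,2,0, -1,0,0,3,0, -1,0,0,3,0]'
python3 -m inch '[-1,0,0,1,0, -1,0,0,2,0, -1,0,0,3,0, -1,0,0,3,0]'
python3 - <<'E'
from h import *
o=sensors.get_obs();print(o['ft_force'],o['ft_torque'],o['eef_pos'])
E
```

```text
clock: 11.35
eef_pos: [0.4719, -0.2132, 0.2511]
tool_rot: [0.318, 0.948, -0.0, 0.0]
ft_force: [-1.6, 1.6, 6.6]
grip_width: 0.0132
clock: 11.75
eef_pos: [0.4719, -0.2132, 0.2484]
tool_rot: [0.318, 0.948, -0.0, 0.0]
ft_force: [-1.4, 0.3, 7.1]
grip_width: 0.0134
[-1.35697846  0.3127033   7.10596044] [0.21450131 0.49267673 0.00392023] [ 0.47188728 -0.21323956  0.24839409]
```

```bash
python3 -m inch '[-1,0,0,1,0, -1,0,0,2,0, -1,0,0,2.7,0, -1,0,0,2.7,0, -1,0,0,2.7,0]'
python3 - <<'E'
from h import *
o=sensors.get_obs();print(o['ft_force'],o['ft_torque'],o['eef_pos'])
E
```

```text
clock: 12.25
eef_pos: [0.4719, -0.2132, 0.246]
tool_rot: [0.318, 0.948, -0.0, 0.001]
ft_force: [-2.1, 1.5, 9.1]
grip_width: 0.0128
[-2.05368558  1.47112248  9.07341561] [0.24597609 0.56335325 0.01475127] [ 0.47185711 -0.21323242  0.24603042]
```

Height is about 4.8 mm and the force fits the spring. I start turning clockwise (+ about tool z), in small steps with checks.

```bash
cat > s.py <<'E'
from h import *
from scipy.spatial.transform import Rotation
o=sensors.get_obs();R=Rotation.from_quat(o['tool_rot']).as_matrix();print('yaw',np.degrees(np.arctan2(R[1,0],R[0,0])).round(2),'F',o['ft_force'].round(1),'T',o['ft_torque'].round(2),'P',o['eef_pos'].round(4),'z_lid',round((o['eef_pos'][2]-.1002+.029-.17)*1000,1))
E
python3 -m inch '[-1,0,0,0,0.3, -1,0,0,0,0.6, -1,0,0,0,1, -1,0,0,0,1]'; python3 s.py
python3 -m inch '[-1,0,0,0,0.4, -1,0,0,0,0.8, -1,0,0,0,1, -1,0,0,0,1]'; python3 s.py
```

```text
clock: 12.65
eef_pos: [0.4721, -0.2131, 0.2461]
tool_rot: [0.368, 0.93, 0.0, 0.001]
ft_force: [-2.5, 1.8, 9.0]
grip_width: 0.013
yaw 136.87 F [-2.5  1.8  9. ] T [0.35 0.43 0.07] P [ 0.4721 -0.2131  0.2461] z_lid 4.9
clock: 13.05
eef_pos: [0.4722, -0.213, 0.2461]
tool_rot: [0.415, 0.91, 0.0, 0.001]
ft_force: [-1.2, 1.7, 9.2]
grip_width: 0.013
yaw 130.9 F [-1.2  1.7  9.2] T [0.37 0.4  0.12] P [ 0.4722 -0.213   0.2461] z_lid 4.9
```

12° done with hardly any moment, so the lugs are under the ledge. I go on.

```bash
python3 -m inch '[-1,0,0,0,0.4, -1,0,0,0,0.8, -1,0,0,0,1.2, -1,0,0,0,1.6, -1,0,0,0,2, -1,0,0,0,2]'; python3 s.py
python3 -m inch '[-1,0,0,0,0.4, -1,0,0,0,0.8, -1,0,0,0,1.2, -1,0,0,0,1.6, -1,0,0,0,2, -1,0,0,0,2]'; python3 s.py
```

```text
clock: 13.65
eef_pos: [0.4722, -0.213, 0.2462]
tool_rot: [0.508, 0.861, 0.0, 0.001]
ft_force: [-0.8, 1.5, 8.6]
grip_width: 0.0131
yaw 118.87 F [-0.8  1.5  8.6] T [0.36 0.39 0.04] P [ 0.4722 -0.213   0.2462] z_lid 5.0
clock: 14.25
eef_pos: [0.4723, -0.213, 0.2462]
tool_rot: [0.596, 0.803, 0.001, 0.001]
ft_force: [-1.1, 1.3, 8.5]
grip_width: 0.0133
yaw 106.87 F [-1.1  1.3  8.5] T [0.38 0.29 0.08] P [ 0.4723 -0.213   0.2462] z_lid 5.0
```

```bash
python3 -m inch '[-1,0,0,0,0.25, -1,0,0,0,0.5, -1,0,0,0,0.75, -1,0,0,0,1, -1,0,0,0,1]'; python3 s.py
```

```text
clock: 14.75
eef_pos: [0.4723, -0.213, 0.2462]
tool_rot: [0.637, 0.771, 0.001, 0.001]
ft_force: [-1.6, 1.0, 8.1]
grip_width: 0.0133
yaw 100.89 F [-1.6  1.   8.1] T [0.37 0.39 0.11] P [ 0.4723 -0.213   0.2462] z_lid 5.0
```

```bash
python3 -m inch '[-1,0,0,0,0.15, -1,0,0,0,0.3, -1,0,0,0,0.3]'; python3 s.py
python3 -m inch '[-1,0,0,0,0.1, -1,0,0,0,0.2, -1,0,0,0,0.2]'; python3 s.py
python3 -m inch '[-1,0,0,0,0.1, -1,0,0,0,0.15, -1,0,0,0,0.15]'; python3 s.py
```

```text
clock: 15.05
eef_pos: [0.4723, -0.213, 0.2462]
tool_rot: [0.649, 0.761, 0.001, 0.001]
ft_force: [-0.9, 2.3, 9.0]
grip_width: 0.0128
yaw 99.11 F [-0.9  2.3  9. ] T [0.3  0.3  0.12] P [ 0.4723 -0.213   0.2462] z_lid 5.0
clock: 15.35
eef_pos: [0.472, -0.2131, 0.2462]
tool_rot: [0.656, 0.754, 0.0, 0.001]
ft_force: [-3.4, 0.2, 10.0]
grip_width: 0.013
yaw 97.96 F [-3.4  0.2 10. ] T [0.31 0.49 0.57] P [ 0.472  -0.2131  0.2462] z_lid 5.0
clock: 15.65
eef_pos: [0.4715, -0.213, 0.2461]
tool_rot: [0.662, 0.749, -0.0, 0.0]
ft_force: [-4.5, 1.2, 9.7]
grip_width: 0.0133
yaw 97.07 F [-4.5  1.2  9.7] T [0.28 0.75 0.65] P [ 0.4715 -0.213   0.2461] z_lid 4.9
```

The moment rose to 0.65 N·m at 97°, 46° from entry: the stop. I hold there and ease up, letting the spring lift the lugs into the seats.

```bash
python3 -m inch '[-1,0,0,-0.7,0, -1,0,0,-1.4,0, -1,0,0,-2,0, -1,0,0,-2,0]'; python3 s.py
python3 -m inch '[-1,0,0,-0.5,0, -1,0,0,-1,0, -1,0,0,-1.5,0, -1,0,0,-1.5,0]'; python3 s.py
```

```text
clock: 16.05
eef_pos: [0.4714, -0.213, 0.247]
tool_rot: [0.663, 0.749, -0.0, -0.0]
ft_force: [-2.8, 0.8, 4.3]
grip_width: 0.0131
yaw 97.01 F [-2.8  0.8  4.3] T [0.04 0.66 0.49] P [ 0.4714 -0.213   0.247 ] z_lid 5.8
clock: 16.45
eef_pos: [0.4714, -0.213, 0.2485]
tool_rot: [0.663, 0.749, -0.0, -0.001]
ft_force: [-4.1, 0.7, 2.2]
grip_width: 0.0129
yaw 96.97 F [-4.1  0.7  2.2] T [0.12 0.83 0.51] P [ 0.4714 -0.213   0.2485] z_lid 7.3
```

```bash
python3 -m inch '[-1,0,0,0,-0.08, -1,0,0,-0.4,-0.08, -1,0,0,-0.8,-0.08, -1,0,0,-0.8,-0.08]'; python3 s.py
```

```text
clock: 16.85
eef_pos: [0.4714, -0.2131, 0.2495]
tool_rot: [0.66, 0.751, -0.0, -0.0]
ft_force: [-4.3, 1.3, 4.3]
grip_width: 0.0131
yaw 97.43 F [-4.3  1.3  4.3] T [0.23 1.04 0.25] P [ 0.4714 -0.2131  0.2495] z_lid 8.3
```

```bash
python3 -m inch '[-1,0.0,0,-0.3,0, -1,0,0,-0.7,0, -1,0,0,-0.7,0]'; python3 s.py
python3 - <<'E'
from h import *
snap('wrist','w7')
p=load('w7')['pixels']
cv2.imwrite('pics/l7.png',cv2.resize(p[85:305,190:440,::-1],(680,598),interpolation=cv2.INTER_CUBIC))
E
```

```text
clock: 17.15
eef_pos: [0.4714, -0.2131, 0.2502]
tool_rot: [0.66, 0.751, -0.0, -0.0]
ft_force: [-4.7, 1.1, 2.9]
grip_width: 0.013
yaw 97.43 F [-4.7  1.1  2.9] T [0.28 1.04 0.16] P [ 0.4714 -0.2131  0.2502] z_lid 9.0
```

View pics/l7.png

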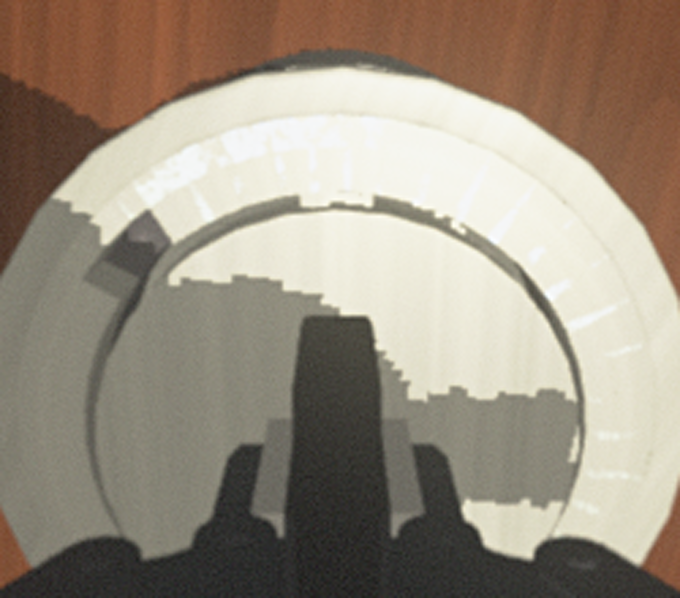

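The empty notch now shows at the upper left and the lug is hidden under the ledge. The lid sits at about 9 mm. A touch more lift, a check that it cannot turn back, then release.

```bash
python3 -m inch '[-1,0.0,0,-0.3,0, -1,0,0,-0.5,0, -1,0,0,-0.5,0]'; python3 s.py
python3 -m inch '[-1,0,0,0,-0.15, -1,0,0,0,-0.25, -1,0,0,0,-0.25]'; python3 s.py
```

```text
clock: 17.5
eef_pos: [0.4714, -0.2131, 0.2502]
tool_rot: [0.66, 0.751, -0.0, -0.001]
ft_force: [-4.8, 1.6, -1.2]
grip_width: 0.0133
yaw 97.44 F [-4.8  1.6 -1.2] T [0.21 0.93 0.11] P [ 0.4714 -0.2131  0.2502] z_lid 9.0
clock: 17.8
eef_pos: [0.4716, -0.2132, 0.2503]
tool_rot: [0.65, 0.76, -0.0, -0.0]
ft_force: [-3.8, 1.0, -2.4]
grip_width: 0.0134
yaw 98.92 F [-3.8  1.  -2.4] T [ 0.16  0.77 -0.28] P [ 0.4716 -0.2132  0.2503] z_lid 9.1
```

The lid stops dead at 9.0 mm going up and resists turning back (-0.28 N·m after 1.5°): locked in the seat. I ease off and release.

```bash
python3 -m inch '[-1,0,0,0.2,0.12, -1,0,0,0.2,0.12, 1,0,0,0.2,0.12, 1,0,0,0.2,0.12, 1,0,0,0.2,0.12, 1,0,0,0.2,0.12, 1,0,0,0.2,0.12, 1,0,0,0.2,0.12]'; python3 s.py
python3 -m inch '[1,0,0,-5,0, 1,0,0,-20,0, 1,0,0,-50,0, 1,0,0,-80,0, 1,0,0,-110,0, 1,0,0,-110,0, 1,0,0,-110,0]'
python3 - <<'E'
from h import *
snap('wrist','w8');snap('scene','s8');snap('top','t8')
p=load('w8')['pixels'][:,:,::-1]
a=cv2.resize(p[60:260,190:440],(500,400));b=cv2.resize(load('s8')['pixels'][90:200,160:270,::-1],(300,300),interpolation=cv2.INTER_CUBIC)
b=np.vstack([b,np.zeros((100,300,3),np.uint8)]);cv2.imwrite('pics/l8.png',np.hstack([a,b]))
E
```

```text
clock: 18.6
eef_pos: [0.4719, -0.2132, 0.2507]
tool_rot: [0.655, 0.756, 0.0, 0.0]
ft_force: [0.0, 0.5, 0.3]
grip_width: 0.0852
yaw 98.23 F [0.  0.5 0.3] T [ 0.01 -0.01  0.03] P [ 0.4719 -0.2132  0.2507] z_lid 9.5
clock: 19.3
eef_pos: [0.472, -0.2133, 0.3614]
tool_rot: [0.655, 0.756, 0.0, 0.001]
ft_force: [0.1, 0.7, -0.9]
grip_width: 0.0853
```

View pics/l8.png

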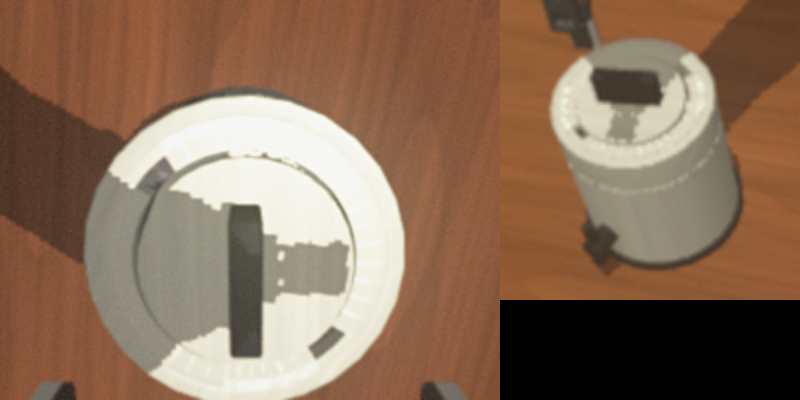

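The lid lies level in the collar, both notches are empty and the handle is about 45° from them. One height check by triangulation.

```bash
python3 - <<'E'
from h import *
w=load('w8');s=load('s8');t=load('t8')
print('handle top',two(w,(312.7,200),s,(206.6,118.3)))
a,b=plane(w,190+246/2,60+206/2,.208),plane(w,190+246/2,60+356/2,.208);print((a+b)/2,np.linalg.norm(a-b),np.degrees(np.arctan2(*(a-b)[1::-1])))
# visible disc edges L/R at z .17+.009-.029+.022=.172
a,b=plane(w,190+136/2,60+255/2,.172),plane(w,190+353/2,60+255/2,.172);print((a+b)/2,np.linalg.norm(a-b))
o=sensors.get_obs();print(o['clock'],o['ft_force'].round(1))
a=load('top0')['pixels'].astype(int);b=t['pixels'].astype(int);d=abs(a-b).max(2)>60
print('jam,plate,mug change px',d[118:158,265:300].sum(),d[100:170,320:385].sum(),d[118:164,390:440].sum())
E
```

```text
handle top (array([ 0.47138186, -0.2099217 ,  0.20273893]), np.float64(0.0016107362071679692))
[ 0.47179227 -0.21073119  0.208     ] 0.06331601606509914 98.2396999384902
[ 0.47081524 -0.20861698  0.172     ] 0.09971539681601506
19.45 [-0.6 -1.1  0.3]
jam,plate,mug change px 0 0 0
```

The handle top reads 203 mm where 208 is expected. My picks were coarse, so I measure more carefully, with a rim point as a reference.

```bash
python3 - <<'E'
from h import *
a=cv2.resize(load('w8')['pixels'][135:255,275:375,::-1],(400,480),interpolation=cv2.INTER_CUBIC)
b=cv2.resize(load('s8')['pixels'][100:150,180:230,::-1],(400,400),interpolation=cv2.INTER_CUBIC)
b=np.vstack([b,np.zeros((80,400,3),np.uint8)]);cv2.imwrite('pics/l9.png',np.hstack([a,b]))
E
```

```text
(no output)
```

View pics/l9.png

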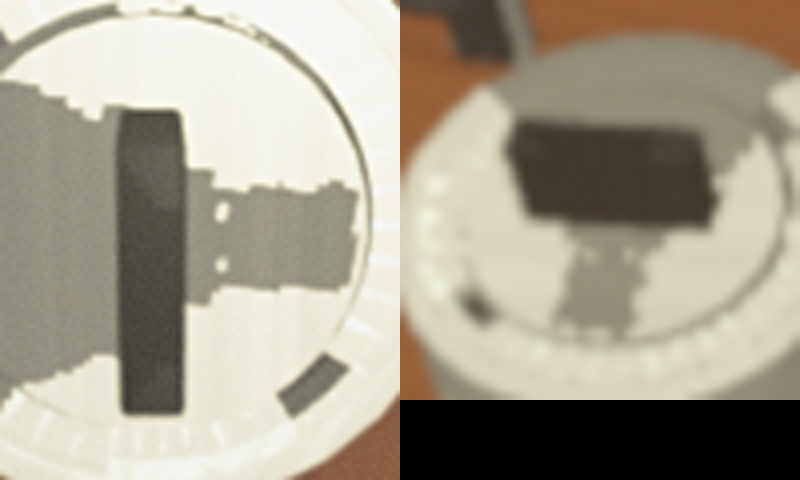

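```bash
python3 - <<'E'
from h import *
w=load('w8');s=load('s8')
fw=lambda x,y:(275+x/4-.4,135+y/4-.4)
fs=lambda x,y:(180+(x-400)/8-.45,100+y/8-.45)
print('handle -y corner',two(w,fw(121,413),s,fs(513,122)))
print('handle +y corner',two(w,fw(121,112),s,fs(697,128)))
print('notch',two(w,fw(313,384),s,fs(477,305)))
import math
c=np.array([.4716,-.2125])
for zl in(.003,.006,.009):
    th=math.radians(98);ux=np.array([math.cos(th),math.sin(th)]);n=np.array([math.sin(th),-math.cos(th)])
    z=.17+zl+.029
    for sg in(1,-1):
        q=c+sg*.03*ux-.007*n;u=proj(s,[*q,z]);print(zl,sg,'scene crop',round((u[0]-180+.45)*8+400),round((u[1]-100+.45)*8))
E
```

```text
handle -y corner (array([ 0.46962977, -0.24350406,  0.20505978]), np.float64(0.001403560644163544))
handle +y corner (array([ 0.46187988, -0.18232402,  0.20909043]), np.float64(0.005289175154337397))
notch (array([ 0.5157275 , -0.24549057,  0.17124257]), np.float64(0.000769128179684479))
0.003 1 scene crop 707 139
0.003 -1 scene crop 515 126
0.006 1 scene crop 705 132
0.006 -1 scene crop 513 119
0.009 1 scene crop 704 126
0.009 -1 scene crop 511 113
```

Those come to 207 ± 3 mm, with the rim at 171 mm. That is not sharp enough to tell 6 mm from 9 mm or to prove the lid level, so I take two more wrist views 150 mm apart.

```bash
python3 -m inch '[1,-35,0,0,0, 1,-70,0,0,0, 1,-100,0,0,0, 1,-100,0,0,0, 1,-100,0,0,0, 1,-100,0,0,0]'
python3 - <<'E'
from h import *
snap('wrist','wa')
E
python3 -m inch '[1,40,0,0,0, 1,80,0,0,0, 1,120,0,0,0, 1,150,0,0,0, 1,150,0,0,0, 1,150,0,0,0, 1,150,0,0,0]'
python3 - <<'E'
from h import *
snap('wrist','wb')
a=load('wa')['pixels'][:,:,::-1];b=load('wb')['pixels'][:,:,::-1]
cv2.imwrite('pics/ab.png',np.hstack([cv2.resize(a[0:200,213:413],(400,400)),cv2.resize(b[150:350,213:413],(400,400))]))
E
```

```text
clock: 20.05
eef_pos: [0.4858, -0.3113, 0.3598]
tool_rot: [0.654, 0.756, 0.0, -0.001]
ft_force: [0.0, 0.8, 0.6]
grip_width: 0.0853
clock: 20.8
eef_pos: [0.4647, -0.1638, 0.3607]
tool_rot: [0.654, 0.756, 0.0, 0.0]
ft_force: [-0.2, -0.7, -0.1]
grip_width: 0.0855
```

View pics/ab.png

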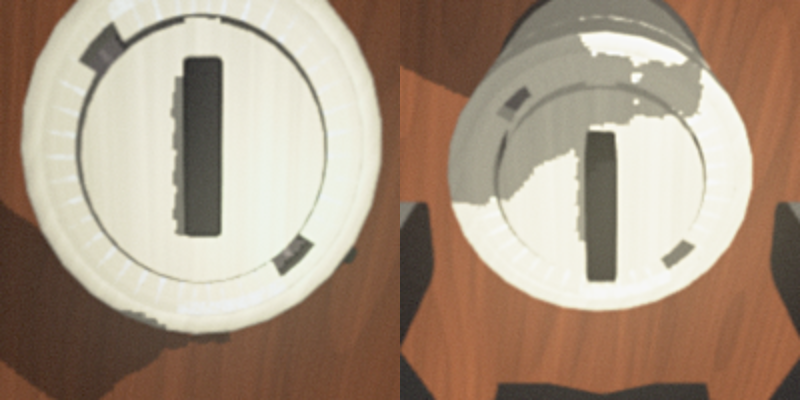

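Both views are clear. I zoom on the handle ends: -y end at crop (203,236) in the first and (601,281) in the second.

```bash
python3 - <<'E'
from h import *
a=load('wa')['pixels'][:,:,::-1];b=load('wb')['pixels'][:,:,::-1]
r=lambda i,x,y:cv2.resize(i[y:y+37,x:x+50],(400,296),interpolation=cv2.INTER_CUBIC)
cv2.imwrite('pics/ab2.png',np.vstack([np.hstack([r(a,290,15),r(b,290,205)]),np.hstack([r(a,290,95),r(b,290,265)])]))
E
```

```text
(no output)
```

View pics/ab2.png

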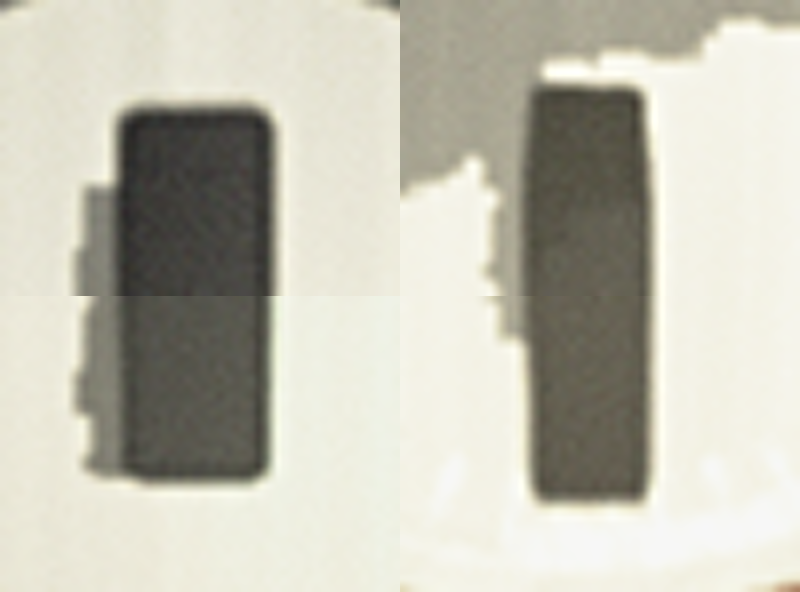

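```bash
python3 - <<'E'
from h import *
a=load('wa');b=load('wb')
ax=290+195/8-.45;bx=290+190/8-.45
print('-y end',two(a,(ax,95+184/8-.45),b,(bx,265+206/8-.45)))
print('+y end',two(a,(ax,15+104/8-.45),b,(bx,205+200/8-.45)))
# notch centroids by dark mask in rings: reference height
for nm,qa,qb in(('notch -y',(294,254),(678-400,254)),('notch +y',(103,48),(516-400,103))):
    out=[]
    for c,(x,y),oy in((a,qa,0),(b,qb,150)):
        out.append((213+x/2-.25,oy+y/2-.25))
    print(nm,two(a,out[0],b,out[1]))
A=np.array
for z in(.202,.205,.208):
    P=plane(a,ax,95+184/8-.45,z);Q=plane(a,ax,15+104/8-.45,z);print(z,np.linalg.norm(P-Q))
# horizontal widths of handle at -y end vs 14mm
E
```

```text
-y end (array([ 0.47633621, -0.24339161,  0.20679668]), np.float64(0.00020059878498628192))
+y end (array([ 0.46778872, -0.18478774,  0.20771005]), np.float64(0.0002572936324344662))
notch -y (array([ 0.51648655, -0.24638306,  0.17126707]), np.float64(0.00020442645885308217))
notch +y (array([ 0.42668812, -0.17869686,  0.16868181]), np.float64(0.000311540009416134))
0.202 0.06071450965850932
0.205 0.05991607225210151
0.208 0.05911763484569369
```

The handle ends now read 206.8 and 207.7 mm, so the lid is level within about 0.015 rad. The rim reference is 170 mm, so the lid's centre is about 8.3 mm above the mouth, which fits the seat. I hand in.

```bash
python3 - <<'E'
from workcell import order
print(order.job_done())
E
```

```text
the job is handed in; nothing more can be done
None
```

I put the grey steel lid back on the urn and it appears locked. I set the lugs in the notches by eye and feel, pushed down against the spring, turned it 46° clockwise to the stop and let it rise into the seats. I handed in at about 21 s.

**Forces:** the wrist read about 10 N pushing down and at most 0.65 N·m against the stop. The spring's 5 N step came at the expected height.

**Locked:** while held, the lid came up against a hard stop at 9.0 mm. It then resisted turning back, with 0.28 N·m after 1.5°.

**After release:**
- **Height and level:** two wrist views put the lid's centre about 8.3 mm above the mouth and level within about 0.015 rad.
- **Centring:** it was within about 2–3 mm of the mouth's axis; two of the single-view picks were less sharp, at about 3–4 mm.
- **Bystanders:** the top view showed no change around the jam jar, mug or plate.

**Disagreements:** the first, coarser wrist and scene check put the handle top at 203–209 mm. Its lower readings would have meant a lid sitting too low, so I repeated it with the wider wrist views, which gave 207 mm against 208 expected. No verdict was reported.

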